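# Park the mash thermometer in its spring holder

### The job

The mash thermometer, the one with the thick round head, is hanging in the draining rack. Lift it out and slide its stem straight down into the holder that has a spring plunger in its side, fully home so that its flange sits on top of the holder, and let go so that it stands there upright, gripped by the plunger.

Things in the scene. Friction and masses are not known exactly. Their poses are not given: they have to be found in the camera images.
- probe_grip (a point): Mash thermometer, loose, 0.1-0.2 kg, hanging nose down in the rack. From the top: black round head 32 dia x 44 tall, steel flange 36 dia x 6, steel stem 16 dia x 80 long, its last 14 tapering to a blunt nose. Point: centre of the head (grip here), 22 below its top, 28 above the flange's underside, 108 above the nose. z: up along the stem; x: across the rack, within 0.1 rad. Sizes in mm.
- rack: Fixed aluminium draining rack, 70 x 250 mm (x, y), 100 mm tall; origin under its centre. Three holes in a row along y, 80 mm apart, in any order hold the mash thermometer, one with a square head and one with a slim 16 mm head (not wanted). Flanges lie on the rack's top, no head rises above 150 mm. The stem comes clear when lifted 80 mm, and passes over the other heads when lifted 140 mm.
- dock_mouth (a point): Fixed holder: aluminium block 60 x 60 mm, 90 mm tall, a spring plunger with black knob in one side. (The one without plunger is not wanted.) Point: centre of the 26 mm opening in its top face; z up, x to the plunger. Shaft 82 mm deep; a stem lowered at this point has 5 mm play all round. Home: flange underside on the top face. Let go, the stem is pressed 5 mm to -x into a V seat.
- plunger (a joint): Travel of the holder's spring plunger outwards, in m: 0 in an empty shaft, about 0.003 with the stem in the V seat, 0.008 with it in the middle, at most 0.018. The stem's nose meets its sloping shoe about 40 mm down the shaft; pushing on past it takes about 3 to 10 N, more than the thermometer's weight. Spring: 3 N at 0, plus 250 N/m.
Mind the look-alikes: they are no part of the job. Leave any pink look-alike of the part that bears probe_grip alone.

How it is judged:
At the end, for the whole second after the job is handed in: The mash thermometer stands in the holder with the plunger: the centre of its head within 15 mm of the mouth's centre seen from above and less than 38 mm above the mouth (28 mm is fully home), tilted less than 10 degrees, the plunger pushed out by more than 1.2 mm by the stem (horizontal distance between probe_grip and dock_mouth below 0.015 m and z of probe_grip in the frame of dock_mouth below 0.038 m and angle between probe_grip's own z axis and vertical below 0.175 rad and value of joint plunger above 0.0012 m); the robot touches nothing.
It also fails if it takes over 48 s, if anything falls off the work surface, if the arm or the gripper's body presses on something with over 40 N, if the wrist force passes 120 N, or if a joint passes its speed limit or range.

### The arm

A 7-joint arm with a two-finger parallel gripper is mounted at the origin on the work surface. World frame = base frame: x ahead of the robot, y to its left, z up, the work surface at z = 0. Lengths are in m, angles in rad, forces in N, time in s.
With the tool pointing down it reaches from about 0.425 to 0.825 m from the base axis. Payload 3.6 kg.
Tool frame: the origin (TCP) lies midway between the tips of the shut fingers; the grasp point (between the pads) lies 19 mm behind it; x points along the fingers, y is the direction in which the jaws open and shut, and the axes are right-handed (so a half turn about x gives the same grasp; the last joint's range is limited). The gripper opens to 93 mm and grips with 3 to 60 N. Pads are 15 mm wide; open, the fingers measure 128 mm over their backs; the gripper's body (75 mm by 188 mm) begins 65 mm behind the grasp point.
Start: joints at [1.087, 0.615, -0.013, 1.423, 0.008, 1.103, -0.04], TCP at [0.287, -0.583, 0.219] pointing down, gripper open.
Joint ranges: [-3.12, 3.12], [-0.3, 2.06], [-1.34, 1.32], [0.26, 2.42], [-1.36, 4.5], [0.01, 1.98], [-2.84, 2.84]. Speed limits (rad/s): [2.79, 2.79, 3.14, 3.14, 3.14, 3.14, 3.14].

### API

Orientations are given as [roll, pitch, yaw] about the fixed x, y, z axes, in that order (R = Rz(yaw) Ry(pitch) Rx(roll)).
In Python, from bench import ctrl gives the robot as it stands.
- The arm moves only by the tool apply_moves, never from a script. Its argument "targets" is a list of rows, each a list of 3 entries, a list of its own where there are three numbers: the opening in per cent of the stroke, from 0 (shut) to 100 (fully open), then the shift along the tool's x, y, z in mm, then the turn, a rotation vector about the tool's x, y, z in units of 10 degrees (1.0 is 10 degrees). A call has 1 to 20 rows; each row is the pose to reach, as a shift and turn from the pose commanded when the call began, along the tool's axes at that moment; what a row does not reach only later rows make up. A row lasts 1/8 s, in which the tool goes at most 62.5 mm and 10.7 degrees, less where a joint would pass 70% of its speed; a pose out of reach is approached as far as the arm can. A call with a gripper value outside its range is refused whole. The fingers move at their own pace and stop on an object; "squeeze" is the grip in N (left out, the last holds). Time passes only in rows, so rows that repeat a pose let the fingers close. It gives the time, the measured TCP pose, the force and the opening at its end, in the units of the state.
- ctrl.get_obs(): the state, without advancing time (a new reading comes with each control period).
- ctrl.read_camera(name): name is "scene" or "side" or "wrist"; returns a dict with "color" (480x640x3 uint8, blue, green, red), "depth" (480x640 float32, m along the optical axis (not along the pixel's ray), 0 where there is no reading), "fx", "fy", "cx", "cy" (pixels), "origin" and "rotation" of the camera in the world. Camera axes: x right, y down, z forward; pixel columns grow to the right and rows downward; lengths in m; the calibration is good to about 2 mm. A picture is of the moment at which its call begins.
- ctrl.finish_job(): hands the job in, once; it reports no verdict.
The state is a dict: "t": time; "joint_pos": joint angles; "joint_velocities": joint speeds; "joint_torque": joint torques, N m; "position": TCP position; "orientation": TCP orientation; "ft_force": force on the tool from outside, world axes, zero at the start; "torque": the same for the moment, N m; "opening": finger opening in m.
Only numpy, scipy, OpenCV 4.12 (cv2) and the standard library are available. Lean on these libraries where they do the work, as an engineer would, in place of code of your own. Each camera call takes 0.05 s, during which the arm holds its last target.

## Working session

There is one attempt and no reset: what is moved stays moved. The work goes in short steps, Python scripts to look and compute and a tool call to move; the robot and the scene stay as the last step left them, time stands still between calls to the robot, and variables do not carry over. Pictures are saved under pics/ and viewed, and the job is handed in when it is done.

Besides the shell and the picture viewer there is one more tool, called after "Call:" as a command line: name --argument value ..., lists and objects as JSON in quotes. apply_moves: Moves the arm, as the interface text tells. Its arguments: {"type":"object","properties":{"targets":{"type":"array"},"squeeze":{"type":"number"}},"required":["targets"]}

```bash
mkdir -p pics; cat > h.py <<'E'
import numpy as np, cv2
from bench import ctrl
def snap(n,f):
    c=ctrl.read_camera(n); cv2.imwrite('pics/'+f,c['color']); np.savez('pics/'+f+'.npz',**{k:c[k] for k in c}); return c
def ray(c,u,v,z):
    d=np.array(c['rotation'])@np.array([(u-c['cx'])/c['fx'],(v-c['cy'])/c['fy'],1.]); o=np.array(c['origin']); return o+d*(z-o[2])/d[2]
def pts(c):
    D=c['depth']; v,u=np.mgrid[:480,:640]
    P=np.stack([(u-c['cx'])/c['fx']*D,(v-c['cy'])/c['fy']*D,D],-1)
    return P@np.array(c['rotation']).T+np.array(c['origin'])
E
python3 - <<'E'
from h import *
for n in ['scene','side','wrist']:
    c=snap(n,n+'0.png'); print(n,c['origin'],np.round(c['rotation'],3).tolist(),c['fx'])
print(ctrl.get_obs())
E
```

```text
scene [1.06087413 0.44113188 0.59565765] [-2.187, -0.015, 2.286] 436.5094540820704
side [ 0.57670723 -0.5425621   0.68537168] [-2.38, 0.0, 0.092] 446.4612393952461
wrist [ 0.34858886 -0.55167854  0.38320164] [2.886, 0.003, -1.115] 343.89290595106394
{'t': 0.15, 'joint_pos': array([ 1.08751396,  0.61569144, -0.01258411,  1.42452139,  0.00810742,
        1.10341174, -0.04041316]), 'joint_velocities': array([-1.24950787e-03, -2.86276386e-03,  1.45684791e-03, -2.39394580e-03,
       -7.22619062e-05, -5.85320513e-04, -1.97599736e-03]), 'joint_torque': array([ 4.02457872e-04, -4.59345031e+01,  2.09538289e-01, -1.65941334e+01,
       -6.10366696e-02,  1.81479816e-02,  1.68977422e-04]), 'position': array([ 0.2864179 , -0.58281637,  0.21775416]), 'orientation': array([-1.54898241,  1.56881479,  2.04942023]), 'ft_force': array([ 0.8512512 , -0.48368581,  0.82096261]), 'torque': array([-0.02124133,  0.04864339, -0.0295686 ]), 'opening': 0.09301930530648343}
```

```bash
cat >> h.py <<'E'
from scipy.spatial.transform import Rotation as R
def rot(c): return R.from_euler('xyz',c['rotation']).as_matrix()
def ray(c,u,v,z):
    d=rot(c)@np.array([(u-c['cx'])/c['fx'],(v-c['cy'])/c['fy'],1.]); o=np.array(c['origin']); return o+d*(z-o[2])/d[2]
def pts(c):
    D=c['depth']; v,u=np.mgrid[:480,:640]
    P=np.stack([(u-c['cx'])/c['fx']*D,(v-c['cy'])/c['fy']*D,D],-1)
    return P@rot(c).T+np.array(c['origin'])
E
python3 -c "
from h import *
o=ctrl.get_obs();print(np.round(R.from_euler('xyz',o['orientation']).as_matrix(),3))"
```

```text
[[-0.001  0.441 -0.897]
 [ 0.002 -0.897 -0.441]
 [-1.    -0.002  0.   ]]
```

View pics/scene0.png

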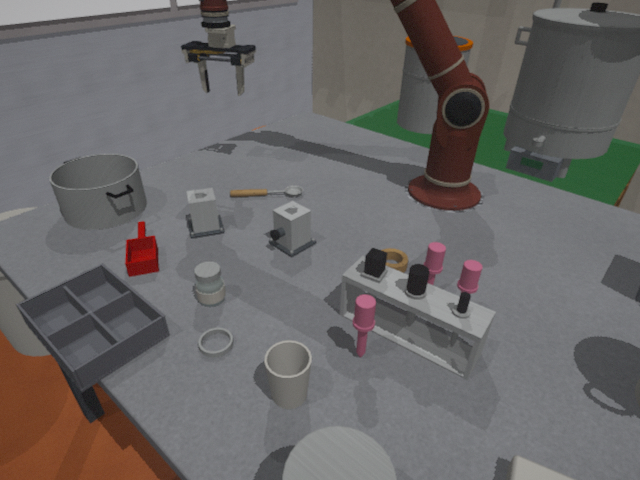

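View pics/side0.png

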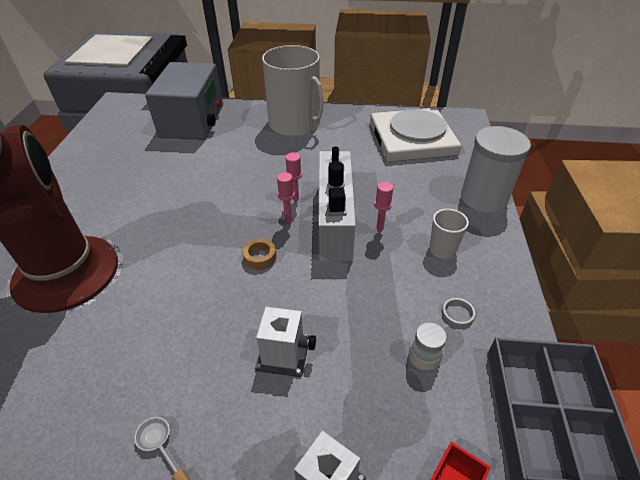

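View pics/wrist0.png

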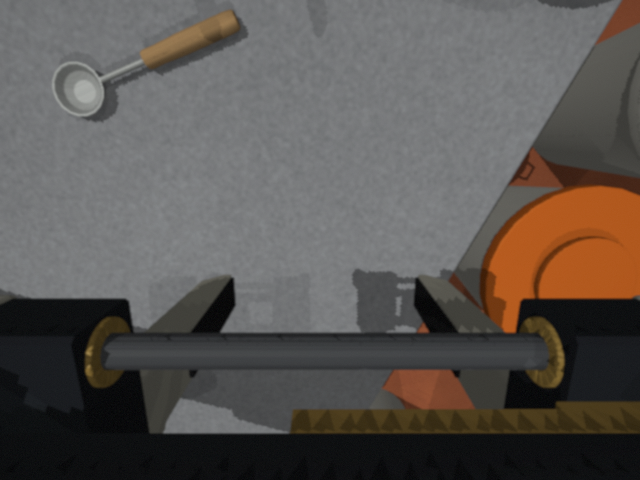

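The wanted thermometer is the middle one in the rack: round black head at scene (418,280). In the side view it is partly hidden behind the square one. The holder with the plunger is at scene (292,228), with its knob at (275,234); in the side view it is at (282,338), with its knob at (311,342). Next I zoom in and measure.

```bash
python3 - <<'E'
from h import *
def ld(f): return dict(np.load('pics/'+f+'.npz'))
s=ld('scene0.png'); d=ld('side0.png')
A=cv2.resize(s['color'][200:320,240:400][:, :],None,fx=4,fy=4,interpolation=cv2.INTER_CUBIC)
B=cv2.resize(s['color'][235:380,335:500],None,fx=4,fy=4,interpolation=cv2.INTER_CUBIC)
C=cv2.resize(d['color'][290:390,240:340],None,fx=5,fy=5,interpolation=cv2.INTER_CUBIC)
D=cv2.resize(d['color'][140:270,300:370],None,fx=4,fy=4,interpolation=cv2.INTER_CUBIC)
cv2.imwrite('pics/zA.png',A);cv2.imwrite('pics/zB.png',B)
H=max(C.shape[0],D.shape[0]); E=np.zeros((H,C.shape[1]+D.shape[1],3),np.uint8);E[:C.shape[0],:C.shape[1]]=C;E[:D.shape[0],C.shape[1]:]=D
cv2.imwrite('pics/zC.png',E)
for n,c in(('scene',s),('side',d)):
    P=pts(c)
    print(n)
    # top face of dock: points z .085-.095 within region
    for nm,lo,hi,box in(('dock',.082,.098,None),('racktop',.094,.106,None),('headtops',.125,.156,None)):
        m=(P[...,2]>lo)&(P[...,2]<hi)&(c['depth']>0)
        k,l,st,ce=cv2.connectedComponentsWithStats(m.astype(np.uint8))
        for i in range(1,k):
            if st[i,4]>60:
                Q=P[l==i]; print(nm,ce[i].round(),st[i,4],np.median(Q,0).round(4),Q.min(0).round(3),Q.max(0).round(3))
E
```

```text
scene
dock [321.  29.] 466 [-1.4297 -1.6954  0.0902] [-1.474 -1.792  0.082] [-0.749 -1.016  0.098]
dock [88. 61.] 699 [ 0.1494 -1.7727  0.0902] [-0.424 -1.796  0.082] [ 0.51  -1.754  0.098]
dock [499.  52.] 169 [-1.4411 -0.4448  0.09  ] [-1.463 -0.606  0.082] [-1.424 -0.318  0.098]
dock [415.  71.] 90 [-0.7825 -0.567   0.0899] [-0.836 -0.661  0.082] [-0.768 -0.507  0.098]
dock [568. 106.] 499 [-0.7255  0.1027  0.0902] [-0.902 -0.134  0.082] [-0.691  0.253  0.098]
dock [ 91. 166.] 491 [ 0.6523 -0.6884  0.0901] [ 0.583 -0.708  0.082] [ 0.765 -0.589  0.098]
dock [449. 171.] 252 [0.0498 0.0267 0.0902] [-0.013 -0.047  0.082] [0.066 0.063 0.098]
dock [101. 192.] 612 [ 0.7087 -0.5194  0.0919] [ 0.592 -0.631  0.082] [ 0.781 -0.471  0.098]
dock [201. 197.] 392 [ 0.5629 -0.3395  0.0898] [ 0.522 -0.386  0.082] [ 0.601 -0.305  0.093]
dock [292. 212.] 474 [ 0.4704 -0.1375  0.0899] [ 0.435 -0.175  0.082] [ 0.499 -0.11   0.093]
dock [434. 268.] 123 [0.4388 0.1965 0.0899] [0.42  0.171 0.082] [0.446 0.206 0.098]
dock [416. 312.] 693 [0.5633 0.232  0.093 ] [0.487 0.086 0.082] [0.578 0.336 0.098]
dock 
[... 4562 characters left out ...]
[497. 158.] 647 [0.8626 0.2725 0.14  ] [0.823 0.261 0.125] [0.931 0.332 0.156]
headtops [335. 150.] 61 [0.5237 0.2817 0.1364] [0.517 0.276 0.125] [0.53  0.293 0.142]
headtops [292. 157.] 127 [0.4343 0.2538 0.1312] [0.419 0.241 0.125] [0.449 0.274 0.134]
headtops [336. 170.] 267 [0.5321 0.1969 0.1471] [0.516 0.189 0.125] [0.546 0.224 0.154]
headtops [284. 177.] 146 [0.4275 0.1817 0.131 ] [0.412 0.17  0.125] [0.443 0.201 0.134]
headtops [385. 187.] 159 [0.6318 0.1696 0.1313] [0.616 0.156 0.125] [0.646 0.189 0.134]
headtops [337. 196.] 295 [0.5394 0.1163 0.1456] [0.523 0.109 0.125] [0.555 0.142 0.151]
headtops [ 41. 236.] 1092 [ 0.0424 -0.0428  0.1411] [-0.035 -0.061  0.125] [0.063 0.039 0.156]
```

View pics/zA.png

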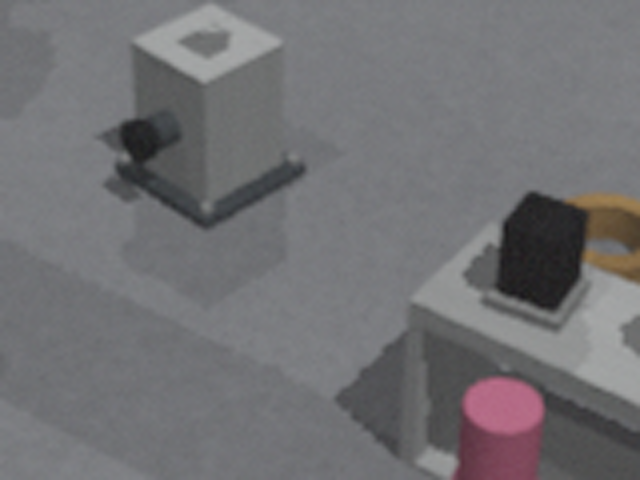

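View pics/zB.png

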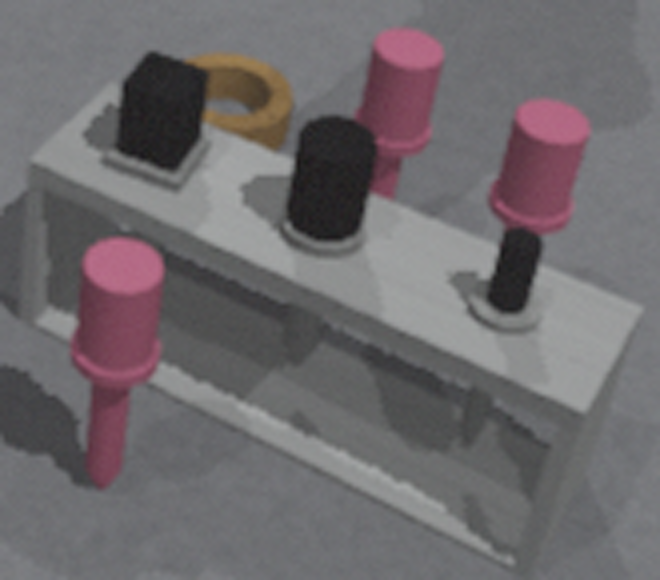

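View pics/zC.png

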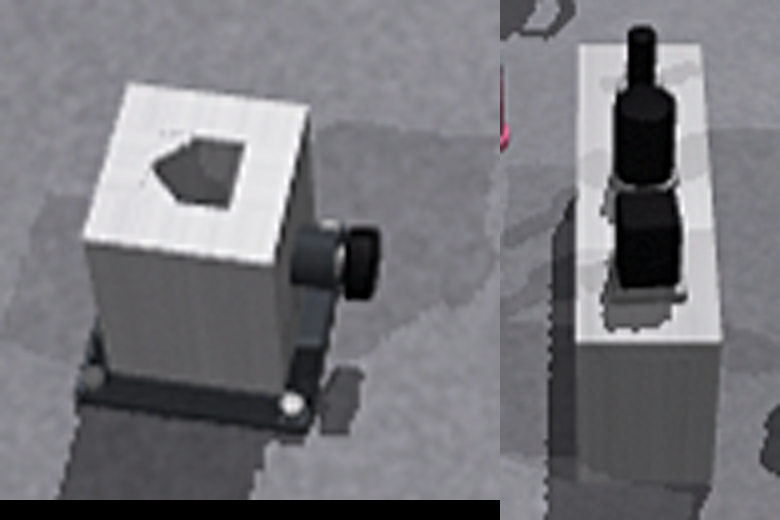

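```bash
cat > m.py <<'E'
from h import *
def ld(f): return dict(np.load('pics/'+f+'.npz'))
s=ld('scene0.png'); d=ld('side0.png')
def f(c,z,off,sc,L): return np.array([ray(c,(x+.5)/sc-.5+off[0],(y+.5)/sc-.5+off[1],z)[:2] for x,y in L])
E
python3 - <<'E'
from m import *
for n,c,off,sc,co,ho in(('scene',s,(240,200),4,[(133,43),(211,4),(283,43),(209,81)],[(182,42),(213,25),(231,38),(215,57),(195,55)]),('side',d,(240,290),5,[(130,83),(310,106),(272,264),(84,240)],[(153,168),(178,140),(244,142),(232,209),(180,203)])):
    a=f(c,.09,off,sc,co); print(n,a.round(4).tolist(),a.mean(0),[round(float(np.linalg.norm(a[i]-a[i-1])),4) for i in range(4)],[round(float(np.degrees(np.arctan2(*(a[i]-a[i-1])[::-1]))),1) for i in range(4)])
    print(f(c,.09,off,sc,ho).round(4).tolist())
print('head scene',f(s,.15,(335,235),4,[(338,138)]))
print('side',f(d,.15,(300,140),4,[(143,83),(115,103),(172,103)]))
print('rack scene',f(s,.1,(335,235),4,[(30,162),(108,82),(642,312),(585,413)]))
print('rack side',f(d,.1,(300,140),4,[(79,44),(200,44),(221,341),(77,341)]))
c=s;P=pts(c)
for n,c in(('scene',s),('side',d)):
    P=pts(c); m=(P[...,2]>.149)&(P[...,2]<.154)&(abs(P[...,0]-.53)<.03)&(abs(P[...,1]-.205)<.03)
    Q=P[m]; print(n,m.sum(),Q.mean(0),Q.min(0),Q.max(0))
    # flange/head side points
    m=(P[...,2]>.11)&(P[...,2]<.145)&(abs(P[...,0]-.533)<.03)&(abs(P[...,1]-.208)<.022)
    Q=P[m]
    A=np.c_[2*Q[:,:2],np.ones(len(Q))]; b=(Q[:,:2]**2).sum(1); x=np.linalg.lstsq(A,b,rcond=None)[0]; print('circ',len(Q),x[:2],np.sqrt(x[2]+x[0]**2+x[1]**2))
E
```

```text
scene [[0.4948, -0.1736], [0.4344, -0.1716], [0.4386, -0.1122], [0.4947, -0.1154]] [ 0.46560574 -0.14319618] [0.0583, 0.0604, 0.0595, 0.0562] [-89.9, 178.1, 86.0, -3.2]
[[0.4757, -0.1543], [0.4507, -0.1544], [0.4542, -0.1372], [0.4748, -0.1299], [0.4807, -0.1394]]
side [[0.4395, -0.1115], [0.4998, -0.1152], [0.4957, -0.1755], [0.4363, -0.1724]] [ 0.46781994 -0.14364986] [0.061, 0.0604, 0.0604, 0.0595] [87.0, -3.6, -93.9, 176.9]
[[0.453, -0.1439], [0.4591, -0.1325], [0.4804, -0.1313], [0.4804, -0.1569], [0.4637, -0.1562]]
head scene [[0.52994746 0.2069446 ]]
side [[0.52851998 0.22384438]
 [0.515691   0.20522002]
 [0.54446117 0.20787207]]
rack scene [[0.57733636 0.08743041]
 [0.50651703 0.07816354]
 [0.48594199 0.32929901]
 [0.55277163 0.33496169]]
rack side [[0.48439096 0.33044849]
 [0.55384662 0.33684953]
 [0.57718594 0.08742662]
 [0.50841283 0.08108244]]
scene 174 [0.53190475 0.2090462  0.15055074] [0.5162268  0.19387137 0.14900837] [0.54674895 0.22379133 0.15306742]
circ 323 [0.53096501 0.2084774 ] 0.015235634006878771
side 118 [0.53089451 0.20484678 0.15157143] [0.51625387 0.1895931  0.14917752] [0.54561011 0.22147785 0.15373812]
circ 205 [0.53125592 0.20542627] 0.014345558162105813
```

Head axis is at about (0.531, 0.208) and the rack's yaw is about 5.4°. The mouth is at about (0.4673, -0.1438), yaw about -3.5°. Next I work out the approach rows, with the jaws along the rack's x.

```bash
cat >> h.py <<'E'
def row(wps,start=None):
    """wps: (x,y,z,yaw_deg of tool y axis); prints shift mm/turn units from start (R,p)"""
    o=ctrl.get_obs(); p=np.array(o['position']); M=R.from_euler('xyz',o['orientation']).as_matrix()
    if start is not None: p=np.array(start)
    print('from',p.round(4),'yaw',np.degrees(np.arctan2(M[1,1],M[0,1])).round(2),'t',o['t'],'F',o['ft_force'].round(1),'op',o['opening'])
    for x,y,z,a in wps:
        a=np.radians(a); Y=np.array([np.cos(a),np.sin(a),0]); X=np.array([0,0,-1.]); T=np.c_[X,Y,np.cross(X,Y)]
        print((x,y,z),(M.T@(np.array([x,y,z])-p)*1000).round(1).tolist(),(np.degrees(R.from_matrix(M.T@T).as_rotvec())/10).round(3).tolist())
E
python3 -c "
from h import *
row([(.287,-.583,.30,-63.8),(.5,-.25,.29,-25),(.531,.208,.26,5.4)],[.287,-.583,.219])"
```

```text
from [ 0.287 -0.583  0.219] yaw -63.83 t 0.15 F [ 0.9 -0.5  0.8] op 0.09301930530648343
(0.287, -0.583, 0.3) [-81.0, -0.2, 0.0] [-0.003, 0.0, 0.011]
(0.5, -0.25, 0.29) [-70.6, -205.0, -338.0] [-3.883, -0.004, 0.011]
(0.531, 0.208, 0.26) [-39.8, -602.3, -567.9] [-6.923, -0.007, 0.01]
```

Call:
apply_moves --targets '[[80,[-70,0,0],[0,0,0]],[80,[-70,-60,-100],[-1,0,0]],[80,[-70,-100,-160],[-2,0,0]],[80,[-70,-140,-220],[-2.8,0,0]],[80,[-70,-175,-280],[-3.4,0,0]],[80,[-70,-205,-338],[-3.9,0,0]],[80,[-70,-205,-338],[-3.9,0,0]],[80,[-68,-250,-370],[-4.3,0,0]],[80,[-65,-300,-400],[-4.7,0,0]],[80,[-60,-350,-430],[-5.1,0,0]],[80,[-57,-400,-460],[-5.5,0,0]],[80,[-54,-450,-490],[-5.9,0,0]],[80,[-50,-500,-515],[-6.3,0,0]],[80,[-45,-550,-540],[-6.6,0,0]],[80,[-42,-580,-556],[-6.8,0,0]],[80,[-40,-602,-568],[-6.92,0,0]],[80,[-40,-602,-568],[-6.92,0,0]],[80,[-40,-602,-568],[-6.92,0,0]],[80,[-40,-602,-568],[-6.92,0,0]]]'

```text
t: 2.52
position: [0.5313, 0.2055, 0.2587]
orientation: [0.063, 1.57, -1.417]
ft_force: [-0.3, -0.2, 0.1]
opening: 0.0743
```

```bash
python3 - <<'E'
from h import *
snap('wrist','w1.png'); row([(.531,.208,.112,5.4)])
E
```

```text
from [0.5313 0.2058 0.2588] yaw 5.22 t 2.575 F [ 0.8 -0.4 -0.1] op 0.07394308164688568
(0.531, 0.208, 0.112) [146.8, -0.1, -2.4] [-0.018, 0.005, -0.001]
```

View pics/w1.png

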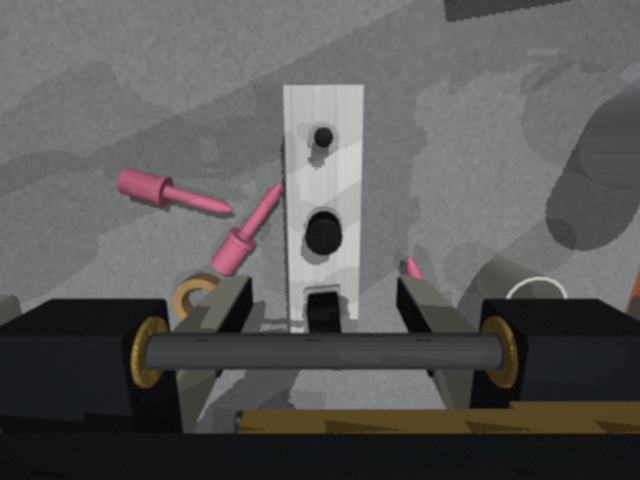

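The wrist view shows the round head at (324,232), with slim (323,137) and square (323,310) on either side. The free-standing pink look-alikes have toppled by themselves and lie on the table beside the rack. Next I check the head position in this view.

```bash
python3 - <<'E'
from m import *
w=ld('w1.png'); P=pts(w)
B=w['color'][190:280,270:380]; cv2.imwrite('pics/w1z.png',cv2.resize(B,None,fx=6,fy=6,interpolation=cv2.INTER_CUBIC))
m=(P[...,2]>.146)&(P[...,2]<.156)&(abs(P[...,0]-.53)<.03)&(abs(P[...,1]-.205)<.03)
v,u=np.nonzero(m);Q=P[m];print(m.sum(),Q.mean(0),Q.min(0),Q.max(0),u.mean(),v.mean())
print(ray(w,u.mean(),v.mean(),.15))
# rack edges at z=.1
m=(P[...,2]>.096)&(P[...,2]<.104); Q=P[m]; r=cv2.minAreaRect((Q[:,:2]*1000).astype(np.float32)); print(r)
E
```

```text
1102 [0.53006746 0.20846169 0.14931984] [0.51457625 0.19217643 0.14600034] [0.54536777 0.22352013 0.15149173] 323.6814882032668 236.40199637023593
[0.53004912 0.20868155 0.15      ]
((529.7772827148438, 212.425048828125), (70.14698791503906, 240.18875122070312), 5.287120342254639)
```

View pics/w1z.png

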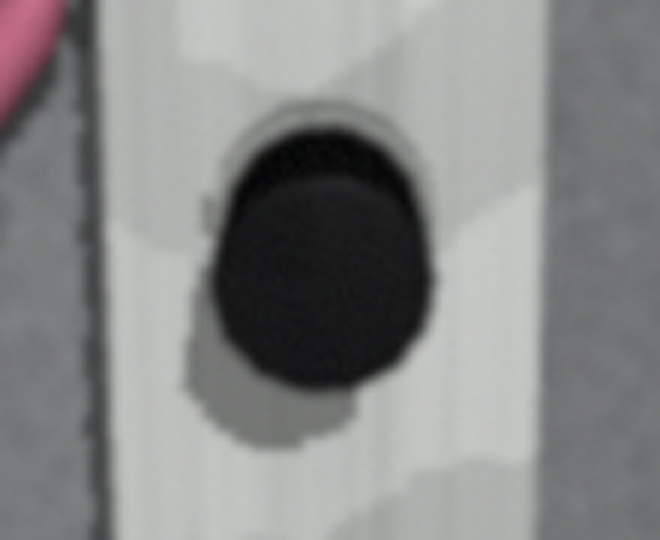

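Call:
apply_moves --targets '[[70,[40,-0.5,0],[0,0,0]],[70,[80,-0.5,0],[0,0,0]],[70,[100,-0.5,0],[0,0,0]],[70,[100,-0.5,0],[0,0,0]],[70,[100,-0.5,0],[0,0,0]],[70,[100,-0.5,0],[0,0,0]]]'

```text
t: 3.32
position: [0.5313, 0.2077, 0.1601]
orientation: [1.883, 1.568, 0.406]
ft_force: [1.1, -0.5, 0.3]
opening: 0.0652
```

```bash
python3 - <<'E'
from h import *
snap('wrist','w2.png'); row([(.5305,.208,.112,5.4)])
E
```

```text
from [0.5311 0.2077 0.1599] yaw 5.36 t 3.375 F [-1.1  0.   0.5] op 0.06490815623160003
(0.5305, 0.208, 0.112) [47.9, -0.7, -0.3] [-0.004, -0.004, -0.013]
```

View pics/w2.png

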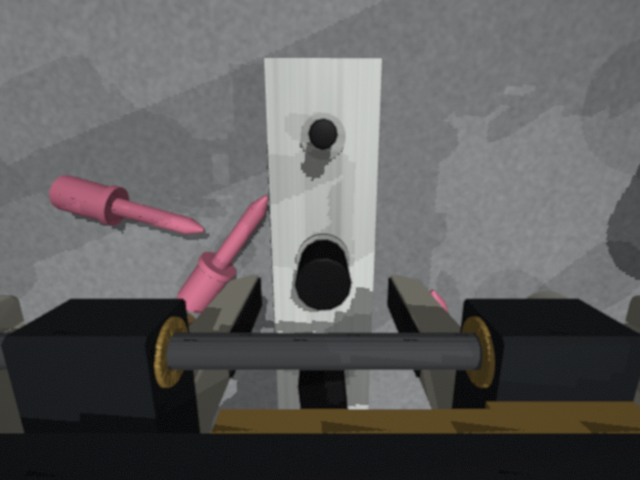

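The head, at (323,275), sits centred between the fingers. I go down, close gently, then squeeze.

Call:
apply_moves --targets '[[70,[25,-0.7,-0.3],[0,0,0]],[70,[40,-0.7,-0.3],[0,0,0]],[70,[48,-0.7,-0.3],[0,0,0]],[70,[48,-0.7,-0.3],[0,0,0]],[70,[48,-0.7,-0.3],[0,0,0]],[30,[48,-0.7,-0.3],[0,0,0]],[10,[48,-0.7,-0.3],[0,0,0]],[10,[48,-0.7,-0.3],[0,0,0]],[10,[48,-0.7,-0.3],[0,0,0]],[10,[48,-0.7,-0.3],[0,0,0]],[0,[48,-0.7,-0.3],[0,0,0]],[0,[48,-0.7,-0.3],[0,0,0]]]' --squeeze 40

```text
t: 4.88
position: [0.5299, 0.2077, 0.1108]
orientation: [1.858, 1.57, 0.381]
ft_force: [0.5, -0.1, 0.7]
opening: 0.0314
```

```bash
python3 - <<'E'
from h import *
row([(.5305,.208,.252,5.4)])
E
```

```text
from [0.5299 0.2077 0.1108] yaw 5.37 t 4.875 F [ 0.5 -0.1  0.7] op 0.03138135784840222
(0.5305, 0.208, 0.252) [-141.2, 0.7, -0.2] [-0.003, -0.001, -0.003]
```

Call:
apply_moves --targets '[[0,[-10,0,0],[0,0,0]],[0,[-25,0,0],[0,0,0]],[0,[-50,0,0],[0,0,0]],[0,[-75,0,0],[0,0,0]],[0,[-100,0,0],[0,0,0]],[0,[-130,0,0],[0,0,0]],[0,[-155,0,0],[0,0,0]],[0,[-160,0,0],[0,0,0]],[0,[-160,0,0],[0,0,0]],[0,[-160,0,0],[0,0,0]]]'

```text
t: 6.12
position: [0.529, 0.2072, 0.2694]
orientation: [-1.243, 1.568, -2.72]
ft_force: [0.1, 0.0, -2.9]
opening: 0.0315
```

```bash
python3 - <<'E'
from h import *
row([(.4673,-.1438,.27,-3.5)])
snap('scene','s3.png'); snap('side','d3.png')
E
```

```text
from [0.529  0.2072 0.2694] yaw 5.38 t 6.125 F [ 0.1  0.  -2.9] op 0.031531842266680245
(0.4673, -0.1438, 0.27) [-0.0, -94.3, 343.7] [0.888, 0.006, 0.014]
```

View pics/s3.png

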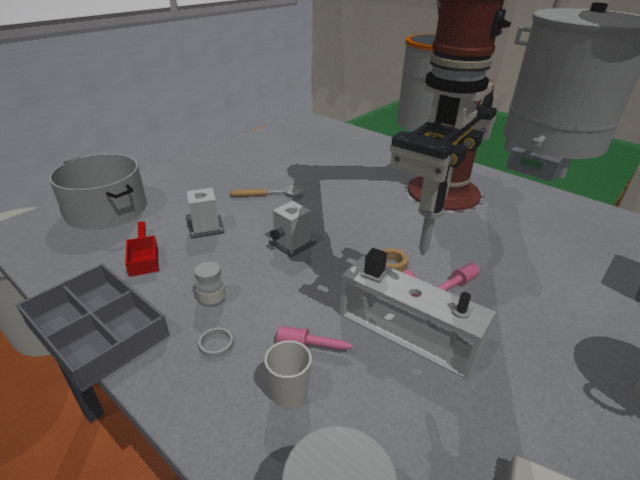

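View pics/d3.png

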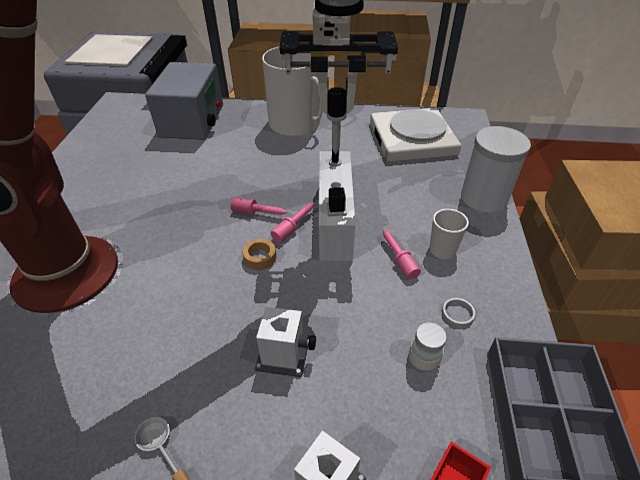

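The thermometer is out and hangs upright in the jaws (scene nose at (427,250)), and its hole in the rack is empty. Now I carry it over the holder.

Call:
apply_moves --targets '[[0,[0,-8,30],[0.1,0,0]],[0,[0,-21,75],[0.2,0,0]],[0,[0,-33,120],[0.3,0,0]],[0,[0,-45,165],[0.45,0,0]],[0,[0,-58,210],[0.6,0,0]],[0,[0,-70,255],[0.7,0,0]],[0,[0,-82,300],[0.8,0,0]],[0,[0,-91,330],[0.86,0,0]],[0,[0,-94.3,343.7],[0.89,0,0]],[0,[0,-94.3,343.7],[0.89,0,0]],[0,[0,-94.3,343.7],[0.89,0,0]],[0,[0,-94.3,343.7],[0.89,0,0]],[0,[0,-94.3,343.7],[0.89,0,0]]]'

```text
t: 7.85
position: [0.4682, -0.1424, 0.2707]
orientation: [2.843, 1.57, 1.213]
ft_force: [-0.3, 0.6, -1.2]
opening: 0.0315
```

```bash
python3 - <<'E'
from h import *
row([(.4673,-.1438,.19,-3.5)])
c=[snap(n,n[0]+'4.png') for n in('scene','side','wrist')]
a=cv2.resize(c[0]['color'][100:260,220:370],None,fx=2.6,fy=2.6,interpolation=cv2.INTER_CUBIC)
b=cv2.resize(c[1]['color'][220:380,210:360],None,fx=2.6,fy=2.6,interpolation=cv2.INTER_CUBIC)
cv2.imwrite('pics/z4.png',np.hstack([a,b]))
E
```

```text
from [ 0.4682 -0.1424  0.2707] yaw -3.42 t 7.85 F [-0.3  0.6 -1.2] op 0.03148263490205676
(0.4673, -0.1438, 0.19) [80.7, -0.9, 1.5] [0.008, -0.002, -0.001]
```

View pics/z4.png

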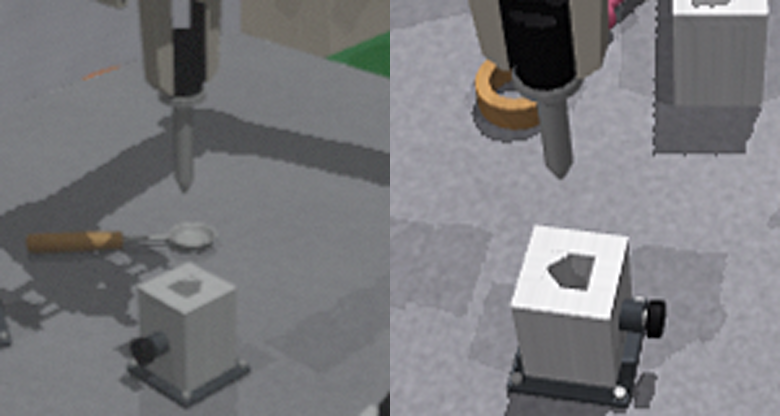

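View pics/w4.png

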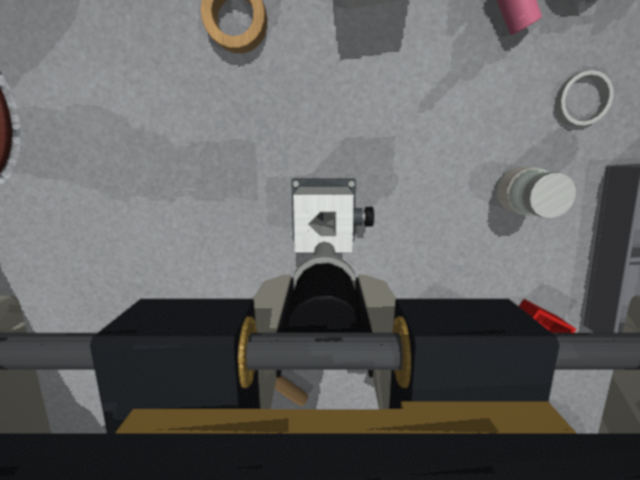

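The stem hangs over the holder with its nose at zoomed scene (184,190) and side (562,178). In the wrist view the hole is at about (324,223). Now I triangulate the nose against the mouth.

```bash
python3 - <<'E'
from m import *
S=ld('s4.png');D=ld('s4.png')
S=ld('scene4.png') if 0 else None
E
ls pics; 
```

```text
d3.png
d3.png.npz
s3.png
s3.png.npz
s4.png
s4.png.npz
scene0.png
scene0.png.npz
side0.png
side0.png.npz
w1.png
w1.png.npz
w1z.png
w2.png
w2.png.npz
w4.png
w4.png.npz
wrist0.png
wrist0.png.npz
z4.png
zA.png
zB.png
zC.png
```

```bash
python3 - <<'E'
from m import *
w=ld('w4.png')
cv2.imwrite('pics/w4z.png',cv2.resize(w['color'][170:300,270:390],None,fx=5,fy=5,interpolation=cv2.INTER_CUBIC))
for z in(.178,.181):
  print(z,f(s,z,(220,100),2.6,[(184,191)]),f(d,z,(210,220),2.6,[(562-390,179)]))
# two-ray triangulation
def od(c,off,sc,x,y):
    q=rot(c)@np.array([((x+.5)/sc-.5+off[0]-c['cx'])/c['fx'],((y+.5)/sc-.5+off[1]-c['cy'])/c['fy'],1]);return c['origin'],q/np.linalg.norm(q)
A=np.zeros((3,3));b=np.zeros(3)
for o,q in(od(s,(220,100),2.6,184,191),od(d,(210,220),2.6,172,179)):
    M=np.eye(3)-np.outer(q,q);A+=M;b+=M@o
print('nose',np.linalg.solve(A,b))
P=pts(w); m=(P[...,2]>.084)&(P[...,2]<.096)&(abs(P[...,0]-.467)<.05)&(abs(P[...,1]+.144)<.05)
Q=P[m]; print(cv2.minAreaRect((Q[:,:2]*1000).astype(np.float32)))
E
```

```text
0.178 [[ 0.46239053 -0.14812128]] [[ 0.46883631 -0.14248968]]
0.181 [[ 0.46668938 -0.14388873]] [[ 0.46947414 -0.14485524]]
nose [ 0.46835394 -0.14372699  0.18086818]
((466.5535583496094, -143.33740234375), (60.07476043701172, 60.04522705078125), 86.4013442993164)
```

View pics/w4z.png

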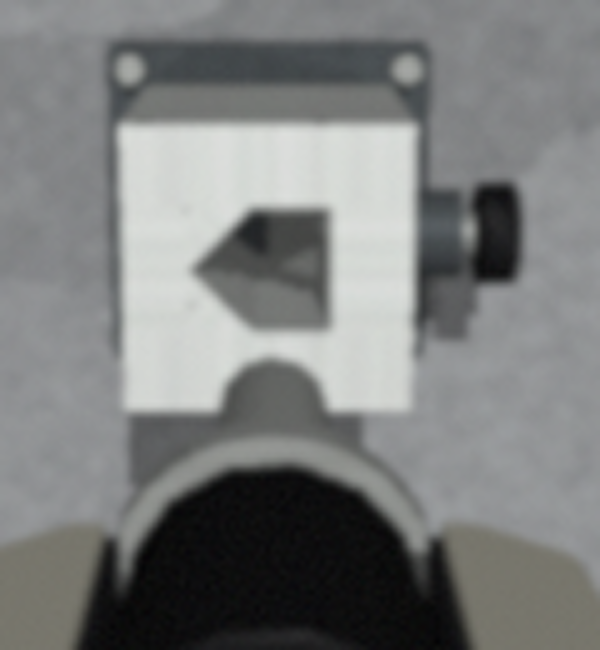

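Call:
apply_moves --targets '[[0,[30,-1.2,0.7],[0,0,0]],[0,[60,-1.2,0.7],[0,0,0]],[0,[75,-1.2,0.7],[0,0,0]],[0,[85,-1.2,0.7],[0,0,0]],[0,[95,-1.2,0.7],[0,0,0]],[0,[105,-1.2,0.7],[0,0,0]],[0,[112,-1.2,0.7],[0,0,0]],[0,[112,-1.2,0.7],[0,0,0]],[0,[112,-1.2,0.7],[0,0,0]]]'

```text
t: 9.12
position: [0.4671, -0.144, 0.1589]
orientation: [1.506, 1.57, -0.126]
ft_force: [-0.2, 0.4, -2.0]
opening: 0.0314
```

```bash
python3 - <<'E'
from h import *
row([(.467,-.1438,.101,-3.5)])
c=[snap(n,n+'5.png') for n in('scene','side')]
a=cv2.resize(c[0]['color'][140:260,220:370],None,fx=2.6,fy=2.6,interpolation=cv2.INTER_CUBIC)
b=cv2.resize(c[1]['color'][260:380,210:360],None,fx=2.6,fy=2.6,interpolation=cv2.INTER_CUBIC)
cv2.imwrite('pics/z5.png',np.hstack([a,b]))
E
```

```text
from [ 0.4671 -0.144   0.1589] yaw -3.52 t 9.125 F [-0.2  0.4 -2. ] op 0.03144346583032751
(0.467, -0.1438, 0.101) [57.9, -0.1, -0.2] [-0.002, 0.0, -0.004]
```

View pics/z5.png

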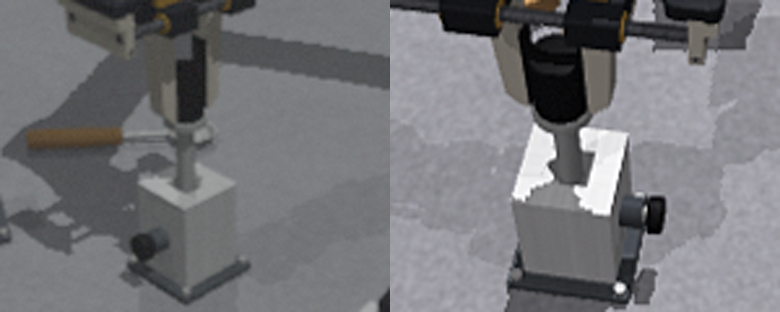

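The nose is in the shaft, about 22 mm deep, with no contact force. I push on slowly past the shoe.

Call:
apply_moves --targets '[[0,[8,0,0],[0,0,0]],[0,[16,0,0],[0,0,0]],[0,[20,0,0],[0,0,0]],[0,[24,0,0],[0,0,0]],[0,[28,0,0],[0,0,0]],[0,[32,0,0],[0,0,0]],[0,[36,0,0],[0,0,0]],[0,[40,0,0],[0,0,0]],[0,[44,0,0],[0,0,0]],[0,[48,0,0],[0,0,0]],[0,[52,0,0],[0,0,0]],[0,[52,0,0],[0,0,0]]]' --squeeze 50

```text
t: 10.72
position: [0.466, -0.1439, 0.106]
orientation: [-1.746, 1.569, 2.904]
ft_force: [-4.3, -0.5, -3.9]
opening: 0.0314
```

```bash
python3 - <<'E'
from h import *
row([(.467,-.1438,.101,-3.5)])
c=[snap(n,n+'6.png') for n in('scene','side')]
a=cv2.resize(c[0]['color'][140:260,220:370],None,fx=2.6,fy=2.6,interpolation=cv2.INTER_CUBIC)
b=cv2.resize(c[1]['color'][260:380,210:360],None,fx=2.6,fy=2.6,interpolation=cv2.INTER_CUBIC)
cv2.imwrite('pics/z6.png',np.hstack([a,b]))
E
```

```text
from [ 0.466  -0.1439  0.106 ] yaw -3.52 t 10.725 F [-4.3 -0.5 -3.9] op 0.031372002695440424
(0.467, -0.1438, 0.101) [5.0, 1.0, -0.1] [-0.002, -0.002, 0.011]
```

View pics/z6.png

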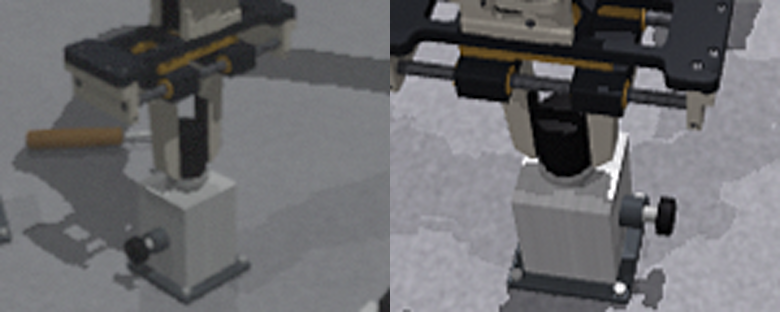

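The knob is pushed out and the flange is a few mm above the block. I press it home.

Call:
apply_moves --targets '[[0,[2,0,0],[0,0,0]],[0,[4,0,0],[0,0,0]],[0,[5,0,0],[0,0,0]],[0,[5.5,0,0],[0,0,0]],[0,[5.5,0,0],[0,0,0]]]'

```text
t: 11.45
position: [0.4668, -0.144, 0.1012]
orientation: [1.989, 1.571, 0.357]
ft_force: [-4.7, 0.6, 0.9]
opening: 0.0316
```

```bash
python3 - <<'E'
from h import *
row([])
c=[snap(n,n+'7.png') for n in('scene','side')]
a=cv2.resize(c[0]['color'][170:260,250:330],None,fx=4.5,fy=4.5,interpolation=cv2.INTER_CUBIC)
b=cv2.resize(c[1]['color'][290:380,240:320],None,fx=4.5,fy=4.5,interpolation=cv2.INTER_CUBIC)
cv2.imwrite('pics/z7.png',np.hstack([a,b]))
E
```

```text
from [ 0.4668 -0.144   0.1012] yaw -3.53 t 11.45 F [-4.7  0.6  0.9] op 0.03156273605087623
```

View pics/z7.png

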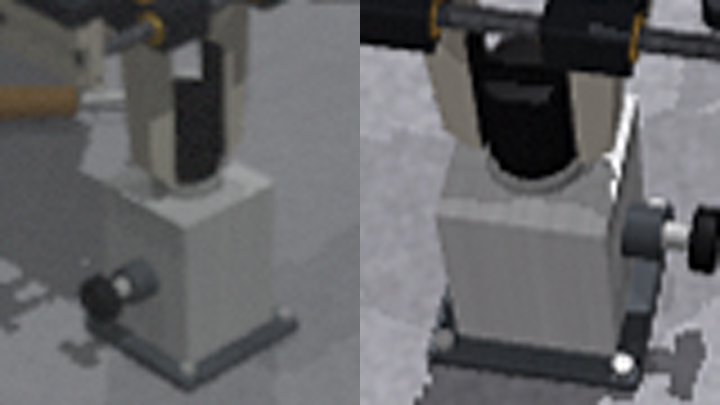

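Fz rose by about 5 N at z = 0.101, so the flange is on the face. I press slightly more, ease the stem 4 mm toward the V seat, and open.

Call:
apply_moves --targets '[[0,[1,0,0],[0,0,0]],[0,[1,-2,0],[0,0,0]],[0,[1,-4,0],[0,0,0]],[0,[1,-4,0],[0,0,0]],[70,[0,-4,0],[0,0,0]],[70,[0,-4,0],[0,0,0]],[70,[0,-4,0],[0,0,0]],[70,[0,-4,0],[0,0,0]],[70,[0,-4,0],[0,0,0]]]'

```text
t: 12.68
position: [0.4629, -0.1437, 0.1011]
orientation: [1.902, 1.571, 0.27]
ft_force: [-0.5, 0.3, -0.4]
opening: 0.0649
```

```bash
python3 - <<'E'
from h import *
row([])
c=[snap(n,n+'8.png') for n in('scene','side')]
a=cv2.resize(c[0]['color'][170:260,250:330],None,fx=4.5,fy=4.5,interpolation=cv2.INTER_CUBIC)
b=cv2.resize(c[1]['color'][290:380,240:320],None,fx=4.5,fy=4.5,interpolation=cv2.INTER_CUBIC)
cv2.imwrite('pics/z8.png',np.hstack([a,b]))
E
```

```text
from [ 0.4629 -0.1437  0.1011] yaw -3.52 t 12.675 F [-0.5  0.3 -0.4] op 0.06492623895249662
```

View pics/z8.png

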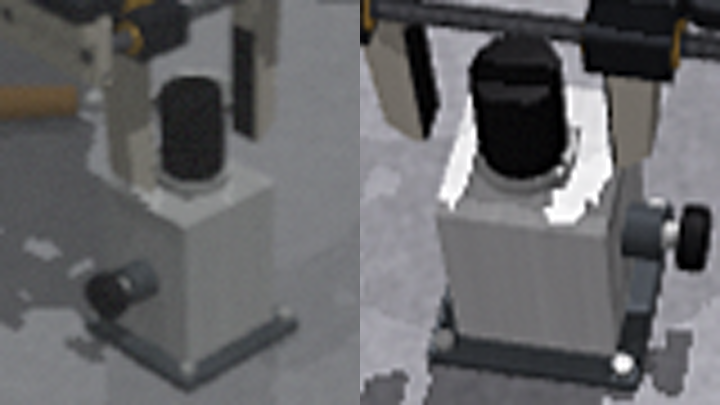

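The jaws are free of the head, with the flange on the block and the knob still out a little. I lift away straight up.

Call:
apply_moves --targets '[[70,[-20,0,0],[0,0,0]],[70,[-50,0,0],[0,0,0]],[70,[-90,0,0],[0,0,0]],[70,[-130,0,0],[0,0,0]],[70,[-160,0,0],[0,0,0]],[70,[-160,0,0],[0,0,0]],[70,[-160,0,0],[0,0,0]],[70,[-160,0,0],[0,0,0]]]'

```text
t: 13.78
position: [0.4618, -0.1435, 0.2597]
orientation: [-1.825, 1.568, 2.826]
ft_force: [-0.5, 0.4, 0.2]
opening: 0.0652
```

```bash
python3 - <<'E'
from h import *
row([])
c=[snap(n,n+'9.png') for n in('scene','side')]
a=cv2.resize(c[0]['color'][170:260,250:330],None,fx=4.5,fy=4.5,interpolation=cv2.INTER_CUBIC)
b=cv2.resize(c[1]['color'][290:380,240:320],None,fx=4.5,fy=4.5,interpolation=cv2.INTER_CUBIC)
cv2.imwrite('pics/z9.png',np.hstack([a,b])); cv2.imwrite('pics/z9b.png',cv2.resize(c[0]['color'],None,fx=1,fy=1))
for q in c+[snap('wrist','w9.png')]:
    P=pts(q); m=(P[...,2]>.133)&(P[...,2]<.15)&(abs(P[...,0]-.465)<.03)&(abs(P[...,1]+.144)<.03); Q=P[m]
    if len(Q): print(len(Q),np.median(Q,0).round(4),(Q.min(0)/2+Q.max(0)/2).round(4),np.percentile(Q[:,2],95))
E
```

```text
from [ 0.4618 -0.1435  0.2597] yaw -3.52 t 13.775 F [-0.5  0.4  0.2] op 0.06520716692543845
119 [ 0.4673 -0.1383  0.14  ] [ 0.4645 -0.1419  0.1382] 0.1416731290225796
335 [ 0.4645 -0.1482  0.1414] [ 0.4637 -0.1454  0.1391] 0.14303387148120358
1047 [ 0.4628 -0.1432  0.1395] [ 0.4628 -0.1439  0.1375] 0.14071602142591147
```

View pics/z9.png

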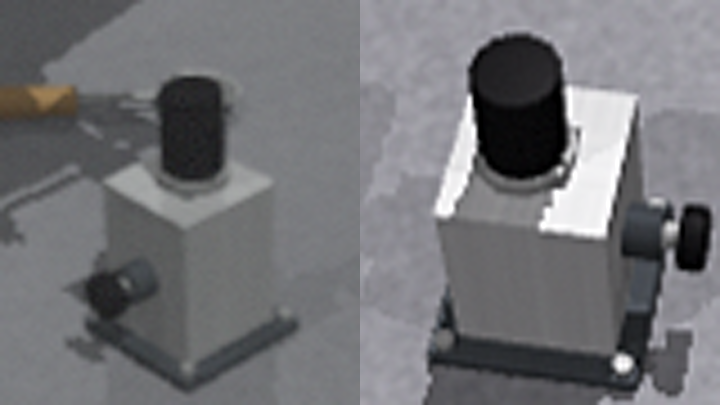

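View pics/z9b.png

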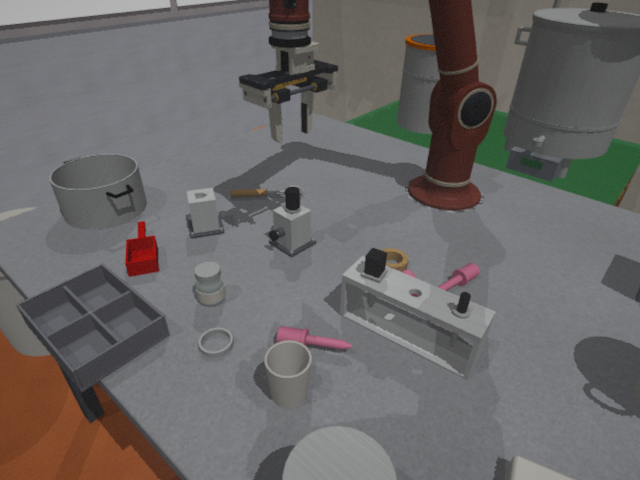

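The thermometer stands upright: head top at z ≈ 0.140 (the value for fully home), centre about 4 mm to -x of the mouth, knob still out, robot well clear. I hand in.

```bash
python3 -c "
from h import *
print(ctrl.finish_job())"
```

```text
the job is handed in; nothing more can be done
None
```

I lifted the mash thermometer (round head, middle hole) out of the rack and pushed its stem down past the plunger into the holder. I then let go, raised the gripper clear and handed the job in at about 14 s of the 48 s allowed.

**Last checks, before handing in:**
- **Height:** the head top is at z ≈ 0.140 m, which is what fully home gives. The three cameras read 0.140–0.141 m.
- **Position:** the head centre is about 4 mm from the mouth centre towards -x, as expected in the V seat. The camera depth readings differ from each other by about 2 mm.
- **Upright and gripped:** the thermometer looks upright, with its flange on the block and the plunger knob visibly pushed out. I judged the tilt and the plunger travel by eye only, not by measurement.
- **Robot:** the gripper is about 15 cm up and clear of everything, and the wrist force reads about zero.

**Pink look-alikes:** the free-standing ones toppled between the first pictures and my first wrist picture. I had only flown over at height and the force readings showed no contact. The three I could see were lying on the table in my later pictures, and I left them alone.

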